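# Lock the bayonet lid on the swarf pot

### The job

Close the swarf pot beside the key machines: set its lid into the mouth, feel for where the two lugs drop into the entry slots, push the lid down against the spring, turn it a quarter turn clockwise to the stop and let go, so that the lugs rise into their notches and the lid stays locked, level and held down. Leave the oil bottle, cup, tape measure and padlock that stand near it where they are.

Things in the scene. Friction and masses are not known exactly. Their poses are not given: they have to be found in the camera images.
- lid: the loose lid, 110 mm across, 82 mm high, 0.2 to 0.42 kg, standing upright on its plug. Origin: centre of the plug's underside; z up. A round steel plug (43 mm across, z 0 to 36 mm), an aluminium flange (110 mm across, z 36 to 44 mm) and a black grip bar (70 mm long along the lid's x, 16 mm thick along y, z 44 to 82 mm). It is the same after half a turn.
- lid_lugs (a point): on the lid's axis at the plug's foot, 3.5 mm above the underside, same axes as the lid: the height of two square lugs, 13 mm wide and 7 mm thick (z 0 to 7 mm), that stick out of the plug along +x and -x, right below the ends of the grip bar, to 31 mm from the axis
- lid_grip (a point): on the lid's axis in the grip bar, 68 mm above the plug's underside: a good height to pinch the bar across its 16 mm (along the lid's y)
- pot: the swarf pot, fixed to the bench: round, aluminium, 110 mm across, 88 mm high, on a 6 mm foot with two bolted ears along its +x and -x (150 mm over the ears). Origin: centre of the underside; z up; all heights of the pot are from there. Its mouth is a plain bore of 66 mm, from z 88 down to 70 mm
- pot_collar (a point): on the pot's axis at z 70 mm, the top of a dark steel collar at the foot of the bore, with a 47 mm hole and two opposite entry slots, 18 mm wide, open to the bore wall. The collar was fitted by hand: the line through the slots lies anywhere within 0.4 rad (23 degrees) either way of the pot's x; this point's axes are the pot's and do not show it
- pot_plate (a point): on the pot's axis at z 64 mm, the top of the steel spring plate at rest (fixed point; does not move with the plate). A lid with its lugs over the slots drops from z 70 mm (underside) to this plate and stands there. Spring: 5 N preload, 800 N/m. The lugs clear the collar's 8 mm when the underside is pushed to z 52 to 54 mm (about 10 N); at 52 mm the flange meets the rim
- pot_lock (a point): on the pot's axis at z 59 mm, where the lid's underside is when locked. The pushed lid turns only clockwise from above; 80 degrees from the slots the lugs are under the middle of notches 4 mm deep in the collar's underside, and 7 to 10 degrees farther they meet a stop. Let go there, the spring lifts it to 59 mm. Short of the notches it stays at 55 mm, in the slots at 64, on the collar at 70
- oil_bottle: bystander: cream oil bottle with a red spout, 46 mm across, 150 mm high, origin under its centre
- cup: bystander: green plastic cup, 72 mm across, 60 mm high, origin under its centre
- tape_measure: bystander: yellow tape measure, 64x78x35 mm, origin under its centre
- padlock: bystander: brass padlock lying flat, 71x46x20 mm, origin under its middle

How it is judged:
By the outcome, as a careful person would: the job done as asked, in the order asked, and still so for the second after the job is handed in, with the robot touching nothing.
It also fails if it takes over 51 s, if anything falls off the work surface, if the arm or the gripper's body presses on something with over 40 N, if the wrist force passes 120 N, or if a joint passes its speed limit or range.

### The arm

A 6-joint arm with a two-finger parallel gripper is mounted at the origin on the work surface; the furniture and walls round the work are solid. World frame = base frame: x ahead of the robot, y to its left, z up, the work surface at z = 0. Lengths are in mm, angles in rad, forces in N, time in s.
With the tool pointing down it reaches from about 400 to 925 mm from the base axis. Payload 3.4 kg.
Tool frame: the origin (TCP) lies midway between the tips of the shut fingers; the grasp point (between the pads) lies arm.hold_point_z behind it (arm.hold_point_z is the distance from the TCP to the grasp point, in mm); z points along the fingers, y is the line along which they close (so a half turn about z gives the same grasp; the last joint's range is limited). The gripper opens to 85 mm and grips with 20 to 120 N. Pads are 22 mm wide; open, the fingers measure 114 mm over their backs; the gripper's body (76 mm by 85 mm) begins 54 mm behind the grasp point. The pads swing forward as they close: fully open they stand 13 mm farther back than shut.
Start: joints at [1.04, 0.307, 1.506, -0, 1.328, -0.073], TCP at [254.159, 515.785, 231.305] pointing down, gripper open.
Joint ranges: [-3.12, 3.12], [-1.05, 2.28], [0.14, 2.33], [-1.42, 4.57], [0.1, 2.73], [-2.68, 2.68]. Speed limits (rad/s): [2.57, 2.57, 3.14, 3.14, 3.14, 3.14].

### API

Orientations are given as a 3x3 rotation matrix whose columns are the frame's x, y, z axes.
In Python, from station import arm, imaging gives the robot as it stands. The module is installed in compiled form; this text tells all that it offers.
- The arm moves only by the tool apply_moves, never from a script. Its arguments are lists of equal length, an entry for each row: "jaw": the opening, from -1 (shut) to 1 (fully open); "dp": the shift along the tool's x, y, z in m, a list of three; "spin": the turn about the tool's z in rad. In form: {"jaw": [jaw, ...], "dp": [[tx, ty, tz], ...], "spin": [spin, ...]}. A call has 1 to 10 rows; each row is the pose to reach, as a shift and turn from the pose commanded when the call began, along the tool's axes at that moment; what a row does not reach only later rows make up. A row lasts 1/8 s, in which the tool goes at most 62.5 mm and 10.7 degrees, less where a joint would pass 70% of its speed; a pose out of reach is approached as far as the arm can. A call with a gripper value outside its range is refused whole. The fingers move at their own pace and stop on an object; the grip force is fixed at half the most. Time passes only in rows, so rows that repeat a pose let the fingers close. It gives the time, the measured TCP pose, the force, the opening and the grip force at its end, in the units of the state.
- arm.sense(): the state, without advancing time (a new reading comes with each control period).
- imaging.read_camera(name): name is "scene" or "top" or "wrist"; returns a dict with "img" (400x640x3 uint8, red, green, blue), "K" (3x3 intrinsics, pixels), "R" (3x3) and "t" (3): a world point X has camera coordinates R X + t; the wrist camera has in their place "T_tool_cam" (4x4, takes a point from camera to tool coordinates, whose origin is the TCP and whose axes are the flange's). Camera axes: x right, y down, z forward; pixel columns grow to the right and rows downward; lengths in mm; the calibration is good to about 2 mm. A picture is of the moment at which its call begins: read the wrist's pose just before it. There is no depth.
- arm.hand_in(): hands the job in; it is judged then, once.
The state is a dict: "clock": time; "joint_pos": joint angles; "dq": joint speeds; "tau": joint torques, N m; "tcp_pos": TCP position; "orientation": TCP orientation; "force": force on the tool from outside, world axes, zero at the start; "torque": the same for the moment, N m; "grip_width": finger opening in mm; "finger_force": force on a finger pad.
Only numpy, scipy, OpenCV 4.12 (cv2) and the standard library are available. Lean on these libraries where they do the work, as an engineer would, in place of code of your own. Each camera call takes 0.05 s, during which the arm holds its last target. There are 200 camera calls.

## Working session

There is one attempt and no reset: what is moved stays moved. The work goes in short steps, Python scripts to look and compute and a tool call to move; the robot and the scene stay as the last step left them, time stands still between calls to the robot, and variables do not carry over. Pictures are saved under pics/ and viewed, at most 10 in all, crops included, and the job is handed in when it is done.

Besides the shell and the picture viewer there is one more tool, called after "Emit:" as a command line: name --pt "numbers of a row" for each row, then --argument value for the rest. apply_moves: Moves the arm, as the interface text tells. Its arguments: {"type":"object","properties":{"jaw":{"type":"array","items":{"type":"number"}},"dp":{"type":"array","items":{"type":"array","items":{"type":"number"}}},"spin":{"type":"array","items":{"type":"number"}}},"required":["jaw","dp","spin"]}

```bash
mkdir -p pics; cat > h.py <<'E'
import numpy as np, cv2
from station import arm, imaging
def cam(n):
    s=arm.sense(); c=imaging.read_camera(n)
    K=np.array(c["K"])
    if n=="wrist":
        T=np.array(c["T_tool_cam"]); Rw=np.array(s["orientation"]); 
        A=Rw@T[:3,:3]; o=Rw@T[:3,3]+np.array(s["tcp_pos"])
    else:
        R=np.array(c["R"]); A=R.T; o=-R.T@np.array(c["t"])
    return c["img"],K,A,o
def toz(K,A,o,u,v,z):
    d=A@np.linalg.solve(K,[u,v,1.]); return o+d*(z-o[2])/d[2]
def proj(K,A,o,X):
    p=K@(A.T@(np.asarray(X,float)-o)); return p[:2]/p[2]
def save(n,img): cv2.imwrite(f"pics/{n}.png",cv2.cvtColor(np.ascontiguousarray(img),cv2.COLOR_RGB2BGR))
E
python3 - <<'E'
from h import *
import pickle
D={n:cam(n) for n in("top","scene","wrist")}
pickle.dump(D,open("d0.pkl","wb"))
for n in D: save(n+"0",D[n][0])
s=arm.sense(); print(s["clock"],s["tcp_pos"],np.round(s["orientation"],3).tolist(),s["grip_width"],arm.hold_point_z,s["force"])
for n in D: print(n,D[n][3].round(0), D[n][1][0,0])
E
```

```text
0.15 [253.89026521 515.31101576 230.58045039] [[-0.897, 0.442, -0.001], [0.442, 0.897, -0.001], [0.0, -0.002, -1.0]] 85.39138953303483 18.700000000000003 [-0.61780357 -0.39206431  0.23872378]
top [ 370.  205. 1103.] 460.74870325881005
scene [ 31. -86. 662.] 365.49662849651634
wrist [188. 549. 374.] 276.7403903320266
```

View pics/top0.png

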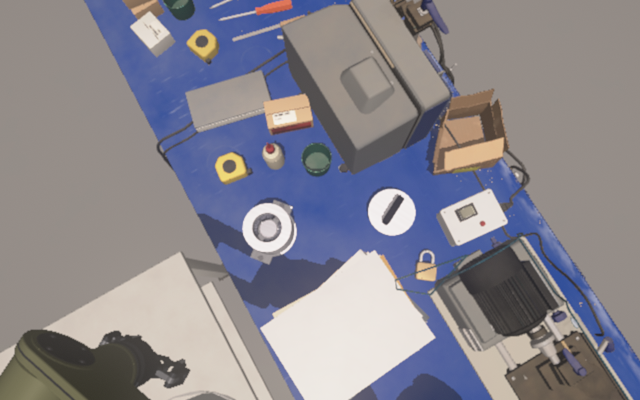

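View pics/scene0.png

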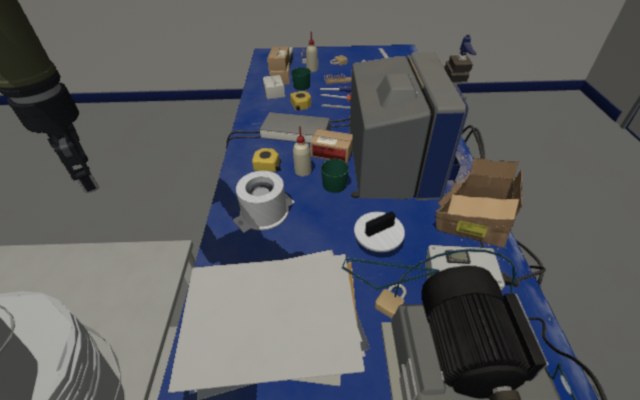

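The top view shows the pot at about (270,229) with its ears at about (287,206) and (262,256). The lid is at (391,212) with its bar running (383,222)–(402,197). Next I'll enlarge both.

```bash
python3 - <<'E'
from h import *
import pickle
D=pickle.load(open("d0.pkl","rb"))
img,K,A,o=D["top"]
a=cv2.resize(img[190:270,230:310],(400,400),interpolation=cv2.INTER_CUBIC)
b=cv2.resize(img[172:252,350:430],(400,400),interpolation=cv2.INTER_CUBIC)
save("crop1",np.hstack([a,b]))
# white discs
g=cv2.cvtColor(img,cv2.COLOR_RGB2HSV); m=((g[...,1]<50)&(g[...,2]>130)).astype(np.uint8)
for (cx,cy,z) in((270,229,88),(391,212,44)):
    mm=np.zeros_like(m); mm[cy-35:cy+35,cx-35:cx+35]=m[cy-35:cy+35,cx-35:cx+35]
    c=max(cv2.findContours(mm,0,1)[0],key=cv2.contourArea)
    e=cv2.fitEllipse(cv2.convexHull(c)); print(e,toz(K,A,o,*e[0],z))
m=(img.max(2)<60).astype(np.uint8); mm=np.zeros_like(m); mm[192:232,374:410]=m[192:232,374:410]
c=max(cv2.findContours(mm,0,1)[0],key=cv2.contourArea); r=cv2.minAreaRect(c); bp=cv2.boxPoints(r); print(r)
print([toz(K,A,o,*p,82).round(1) for p in bp])
for p in((287,206),(262,256)): print(toz(K,A,o,*p,6))
E
```

```text
((268.9002685546875, 230.52081298828125), (54.47122573852539, 64.27193450927734), 23.044233322143555) [492.5443298  344.39919391  88.        ]
((391.260009765625, 211.597900390625), (47.08916473388672, 48.14384078979492), 121.43392944335938) [541.80876919  66.60396055  44.        ]Traceback (most recent call last):
  File "<stdin>", line 15, in <module>
ValueError: max() iterable argument is empty
```

View pics/crop1.png

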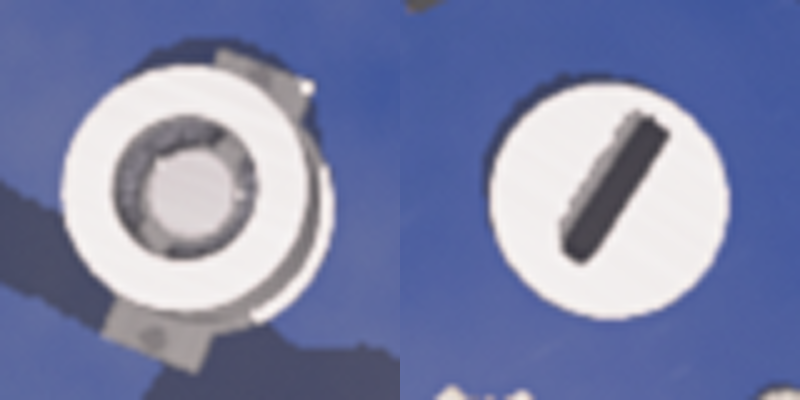

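The crop shows the pot's rim centred at crop (185,188), with slot-like gaps at about (155,240) and (235,150). The bar's top runs from (655,125) to (578,250).

```bash
python3 - <<'E'
from h import *
import pickle
D=pickle.load(open("d0.pkl","rb"))
img,K,A,o=D["top"]
f=lambda u,v,z:toz(K,A,o,u,v,z)[:2]
print("pot",f(230+185/5,190+188/5,88), "ears",f(230+265/5,190+80/5,6),f(230+158/5,190+337/5,6))
a,b=f(350+255/5,172+125/5,82),f(350+178/5,172+250/5,82); print("bar",a,b,(a+b)/2,np.degrees(np.arctan2(*(a-b)[::-1])),np.linalg.norm(a-b))
c,d=f(230+155/5,190+240/5,70),f(230+235/5,190+150/5,70);print("slots",c,d,(c+d)/2,np.degrees(np.arctan2(*(d-c)[::-1])))
a,b=f(283,206,6),f(261.6,257.4,6);print(np.degrees(np.arctan2(*(a-b)[::-1])),(a+b)/2)
s=arm.sense();R=np.array(s["orientation"]);print(R)
W=D["wrist"]; print((R.T@(W[3]-s["tcp_pos"])).round(1), (R.T@W[2]).round(3), W[1])
E
```

```text
pot [499.08042376 348.7895177 ] ears [562.15848492 322.73276103] [438.21933968 371.60690574]
bar [568.8644554   48.87960568] [512.1880958   84.74231211] [540.5262756  66.8109589] -32.3241170261374 67.06969099731006
slots [477.7668985  364.36443424] [518.71445108 328.96898564] [498.24067479 346.66670994] -40.84044303461764
-21.521294002355493 [500.1889123  347.16983338]
[[-8.97035460e-01  4.41957877e-01 -7.86051733e-04]
 [ 4.41958570e-01  8.97034326e-01 -1.42872635e-03]
 [ 7.36785226e-05 -1.62902050e-03 -9.99998670e-01]]
[  73.8    0.5 -143.4] [[ 0.001 -0.958 -0.287]
 [ 1.     0.     0.001]
 [-0.    -0.287  0.958]] [[276.74039033   0.         321.46097623]
 [  0.         276.74039033 200.32751101]
 [  0.           0.           1.        ]]
```

Emit:
apply_moves --jaw '[1,1,1,1,1,1,1,1,1,1]' --pt "-0.0456 -0.0276 0" --pt "-0.1 -0.06 0" --pt "-0.155 -0.094 0" --pt "-0.21 -0.127 0" --pt "-0.26 -0.157 0" --pt "-0.31 -0.187 0.01" --pt "-0.36 -0.218 0.02" --pt "-0.41 -0.248 0.03" --pt "-0.456 -0.2755 0.04" --pt "-0.456 -0.2755 0.04" --spin '[0,0,0,0,0.05,0.106,0.106,0.106,0.106,0.106]'

```text
clock: 1.4
tcp_pos: [543.0, 63.7, 190.1]
orientation: [[-0.843, 0.539, -0.001], [0.539, 0.843, -0.001], [0.0, -0.001, -1.0]]
force: [-1.2, 0.6, 0.0]
grip_width: 85.6
finger_force: 0.0
```

```bash
python3 - <<'E'
from h import *
import pickle
D=cam("wrist"); save("w1",D[0]); s=arm.sense(); pickle.dump((D,s["tcp_pos"],s["orientation"]),open("d1.pkl","wb"))
print(s["clock"],s["tcp_pos"],s["dq"])
R=np.array(s["orientation"]); print(np.degrees(np.arctan2(R[1,1],R[0,1])))
for X in((541,67,82),(569,49,82),(512,85,82)): print(proj(*D[1:],X))
E
```

```text
1.45 [541.69258226  65.55017089 190.4158598 ] [ 0.04407385 -0.0228768   0.01890495  0.01432448  0.01291826  0.00729607]
57.49276547074595
[322.64123159 195.33987726]
[322.4899399  228.11160545]
[322.21301231 159.15403925]
```

View pics/w1.png

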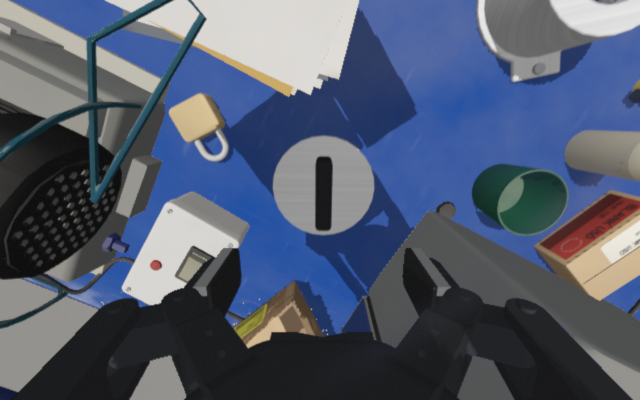

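The bar runs vertically in the wrist view from (323,157) to (323,230), which matches the prediction. The key machine's corner sits near the right finger at (430,213), so I'll check clearance before descending.

```bash
python3 - <<'E'
from h import *
import pickle
D0=pickle.load(open("d0.pkl","rb"))["top"]; D,p,R=pickle.load(open("d1.pkl","rb")); R=np.array(R)
for z in (0,50,100,150,200,250): 
  X=toz(*D[1:],430,213,z); Y=toz(*D[1:],370,300,z)
  print(z,X.round(0),"top px",proj(*D0[1:],X).round(0),Y.round(0),proj(*D0[1:],Y).round(0), "tool",(R.T@(X-p)).round(0),(R.T@(Y-p)).round(0))
a,b=toz(*D[1:],323.5,157,82),toz(*D[1:],323,230,82); print((a+b)/2,R.T@((a+b)/2-p))
E
```

```text
0 [654. 158.   0.] top px [351. 170.] [726.  29.   0.] [402. 141.] tool [-45. 138. 190.] [-175.   68.  190.]
50 [628. 150.  50.] top px [355. 175.] [689.  40.  50.] [401. 150.] tool [-28. 117. 140.] [-138.   58.  140.]
100 [602. 142. 100.] top px [360. 181.] [652.  51. 100.] [400. 159.] tool [-10.  97.  90.] [-101.   48.   90.]
150 [576. 134. 150.] top px [365. 188.] [616.  63. 150.] [399. 169.] tool [ 7. 76. 40.] [-64.  37.  40.]
200 [550. 126. 200.] top px [371. 195.] [579.  74. 200.] [397. 181.] tool [ 25.  55. -10.] [-27.  27. -10.]
250 [524. 118. 250.] top px [378. 203.] [542.  85. 250.] [395. 194.] tool [ 43.  35. -60.] [ 10.  17. -60.]
[540.96577383  67.69162046  82.        ] [  1.59510365   1.51048467 108.41718864]
```

Emit:
apply_moves --jaw '[1,1,1,1,0,-1,-1,-1,-1,-1]' --pt "0.001 0.001 0.05" --pt "0.001 0.001 0.1" --pt "0.001 0.001 0.14" --pt "0.001 0.001 0.14" --pt "0.001 0.001 0.14" --pt "0.001 0.001 0.14" --pt "0.001 0.001 0.14" --pt "0.001 0.001 0.14" --pt "0.001 0.001 0.14" --pt "0.001 0.001 0.14" --spin '[0,0,0,0,0,0,0,0,0,0]'

```text
clock: 2.7
tcp_pos: [541.6, 68.5, 52.3]
orientation: [[-0.845, 0.535, 0.001], [0.535, 0.845, 0.0], [-0.001, 0.001, -1.0]]
force: [-1.5, -0.4, 6.1]
grip_width: 15.0
finger_force: 61.7
```

Emit:
apply_moves --jaw '[-1,-1,-1,-1,-1,-1,-1,-1,-1,-1]' --pt "0 0 -0.03" --pt "0 0 -0.08" --pt "0 0 -0.13" --pt "0.012 0.022 -0.16" --pt "0.032 0.058 -0.16" --pt "0.057 0.102 -0.16" --pt "0.082 0.147 -0.16" --pt "0.102 0.182 -0.16" --pt "0.112 0.202 -0.16" --pt "0.112 0.202 -0.16" --spin '[0,0,0,0,0,0,0.05,0.1,0.15,0.15]'

```text
clock: 3.95
tcp_pos: [553.6, 300.5, 209.8]
orientation: [[-0.758, 0.653, -0.002], [0.653, 0.758, -0.001], [0.001, -0.002, -1.0]]
force: [-0.5, -0.4, -4.1]
grip_width: 15.3
finger_force: 60.3
```

Emit:
apply_moves --jaw '[-1,-1]' --pt "0 0 0" --pt "0 0 0" --spin '[0,0]'

```text
clock: 4.2
tcp_pos: [554.1, 297.8, 210.9]
orientation: [[-0.755, 0.655, -0.001], [0.655, 0.755, -0.001], [0.0, -0.001, -1.0]]
force: [0.2, 0.1, -5.2]
grip_width: 15.2
finger_force: 60.3
```

```bash
python3 - <<'E'
from h import *
import pickle
D=cam("wrist"); save("w2",D[0]); s=arm.sense(); pickle.dump((D,s["tcp_pos"],s["orientation"]),open("d2.pkl","wb"))
print(s["clock"],s["tcp_pos"],s["force"],s["torque"])
R=np.array(s["orientation"]); print(R.round(3),np.degrees(np.arctan2(R[1,1],R[0,1])))
u,v=proj(*D[1:],(499.5,348,88)); print(u,v)
x0,y0=int(u)-70,max(int(v)-60,0); print(x0,y0)
c=D[0][y0:y0+130,x0:x0+140]; save("w2c",cv2.resize(c,None,fx=4,fy=4,interpolation=cv2.INTER_CUBIC))
E
```

```text
4.25 [554.27219881 297.85070949 211.14721135] [ 0.56545181 -0.31381847 -4.92012255] [0.05427069 0.01035876 0.01323566]
[[-0.755  0.656 -0.001]
 [ 0.656  0.755 -0.001]
 [ 0.    -0.001 -1.   ]] 49.038168311188635
323.4153847211569 117.25576655563859
253 57
```

View pics/w2c.png

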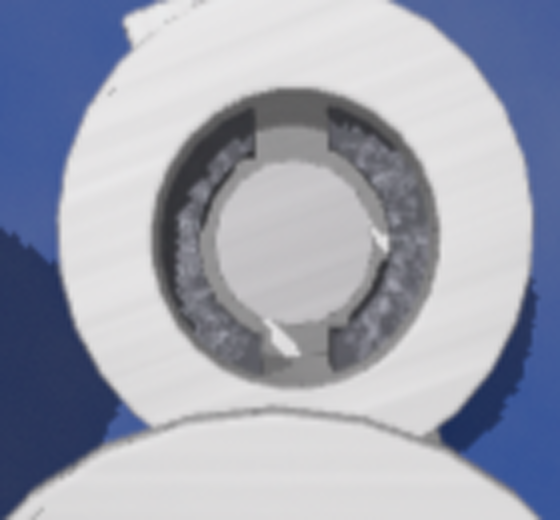

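View pics/w2.png

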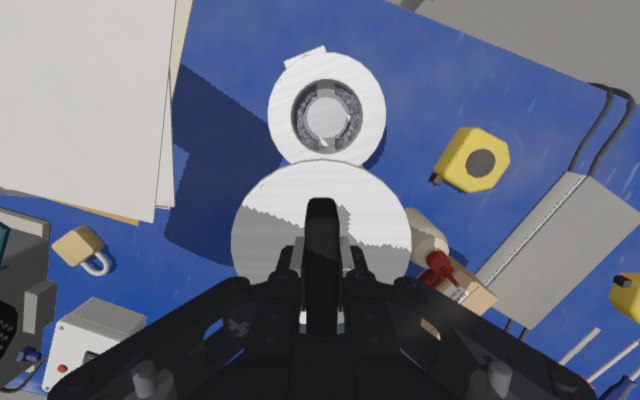

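The close-up shows the bore from crop (152..440, 87..387). The slot edges are at (254,135) and (330,130) above, and (263,350) and (331,350) below, so the slots are nearly vertical and aligned with the bar.

```bash
python3 - <<'E'
from h import *
import pickle
D,p,R=pickle.load(open("d2.pkl","rb")); R=np.array(R)
f=lambda u,v,z:toz(*D[1:],253+(u+.5)/4-.5,57+(v+.5)/4-.5,z)
for z,pts in((88,[(152,236),(440,236),(296,87),(296,387)]),(88,[(58,225),(532,225)])):
  q=[f(*a,z) for a in pts]; c=sum(q)/len(q); print(c.round(1),np.linalg.norm(q[0]-q[1]).round(1))
  if len(q)==4: C=c; print(np.linalg.norm(q[2]-q[3]))
a=(f(254,135,70)+f(330,130,70))/2; b=(f(263,350,70)+f(331,350,70))/2
print(a,b,(a+b)/2,np.degrees(np.arctan2(*(b-a)[1::-1])),"slotw",np.linalg.norm(f(254,135,70)-f(330,130,70)))
for t in(-2,0,2,-8):
  pass
# bar in hand: tool-frame position; project bar ends at z of bar top
print("tool offset pot", R.T@(C-p))
# bar near-end check: top of bar end (x=+35) 
uz=p[2]-52.3
for e in(35,): print(proj(*D[1:],p+R@np.array([e,0,p[2]-(uz+82)])))
for y in (-55,0,55): print(proj(*D[1:],p+R@np.array([0,y,p[2]-(uz+44)])))
print(proj(*D[1:],p+R@np.array([55,0,p[2]-(uz+44)])))
E
```

```text
[500.9 350.7  88. ] 66.3
66.14521346816859
[498.4 352.6  88. ] 108.8
[481.83235793 366.18266996  70.        ] [521.55504811 333.73575001  70.        ] [501.69370302 349.95920998  70.        ] -39.2431839603355 slotw 18.235072170219983
tool offset pot [ 74.94314834   5.02002904 123.14902355]
[320.85778919 211.41115395]
[229.48128375 245.89224138]
[320.9559923  245.95909199]
[412.39982865 246.02592004]
[320.99681415 153.94460482]
```

```bash
python3 - <<'E'
from h import *
import pickle
from scipy.optimize import least_squares
D,p,R=pickle.load(open("d2.pkl","rb")); R=np.array(R); p=np.array(p)
img=D[0].astype(float); sat=(img[...,2]-img[...,0])  # blue excess
P=lambda r,t,x,y,z: np.array([proj(*D[1:],p+R@np.array([x+r*np.cos(a),y+r*np.sin(a),z])) for a in t])
t=np.radians(np.r_[-80:-29:3,30:81:3]); obs=[];tt=[]
for a in t:
  r=np.linspace(46,62,65); q=P(r,[a],0,0,8.3) if 0 else np.array([P(k,[a],0,0,8.3)[0] for k in r])
  s=cv2.remap(sat.astype(np.float32),q[:,0].astype(np.float32)[None],q[:,1].astype(np.float32)[None],1)[0]
  g=np.diff(s); i=g.argmax(); 
  if g[i]>5: obs.append(q[i]*.5+q[i+1]*.5); tt.append(a)
obs=np.array(obs); print(len(obs))
def res(v,z=8.3):
  # distance of backprojected points on plane to circle
  o=R.T@(D[3]-p); d=np.array([R.T@D[2]@np.linalg.solve(D[1],[*u,1]) for u in obs])
  zz=v[2] if len(v)>2 else z
  X=o+d*((zz-o[2])/d[:,2])[:,None]; return np.hypot(X[:,0]-v[0],X[:,1]-v[1])-55
for v0 in([0,0],[0,0,8.3]):
  s=least_squares(res,v0,loss="soft_l1"); print(s.x,np.abs(s.fun).max())
for z in(30,-8,): print(proj(*D[1:],p+R@np.array([35,0,-z])))
e=img[190:216,321].mean(1); print(e.round())
E
```

```text
31
[-2.69746776  0.13130845] 7.2719727652091635
[-2.70589589  0.16932638  7.75915411] 7.127548387377338
[320.85651811 211.63663406]
[320.98026957 189.68406963]
[220. 221. 220. 220. 220. 218. 207. 141.  51.  20.  19.  20.  19.  22.
  20.  20.  21.  21.  21.  23.  22.  21.  22.  23.  21.  22.]
```

Emit:
apply_moves --jaw '[-1,-1,-1,-1,-1,-1]' --pt "0 -0.015 0" --pt "0 -0.015 0.03" --pt "0 -0.015 0.06" --pt "0 -0.015 0.06" --pt "0 -0.015 0.06" --pt "0 -0.015 0.06" --spin '[0,0,0,0,0,0]'

```text
clock: 5.0
tcp_pos: [545.7, 288.1, 153.1]
orientation: [[-0.756, 0.655, 0.003], [0.655, 0.756, 0.001], [-0.001, 0.003, -1.0]]
force: [0.1, 0.9, -4.8]
grip_width: 15.2
finger_force: 60.3
```

```bash
python3 - <<'E'
from h import *
import pickle
D=cam("wrist"); s=arm.sense(); p=np.array(s["tcp_pos"]);R=np.array(s["orientation"]); pickle.dump((D,p,R),open("d3.pkl","wb"))
print(s["clock"],p)
u,v=proj(*D[1:],(501,350.7,88)); print(u,v)
x0,y0=int(u)-90,max(int(v)-80,0); print(x0,y0)
c=D[0][y0:y0+150,x0:x0+180]; save("w3c",cv2.resize(c,None,fx=4,fy=4,interpolation=cv2.INTER_CUBIC))
# predicted bore ellipse extents
t=np.linspace(0,6.28,200); q=np.array([proj(*D[1:],(501+33*np.cos(a),350.7+33*np.sin(a),88)) for a in t]); print((q.min(0)-[x0,y0])*4,(q.max(0)-[x0,y0])*4)
E
```

```text
5.05 [545.61088641 288.0601289  152.96702118]
345.63299236333904 116.10523404516556
255 36
[179.29847928 119.40676503] [545.97386303 503.12083826]
```

View pics/w3c.png

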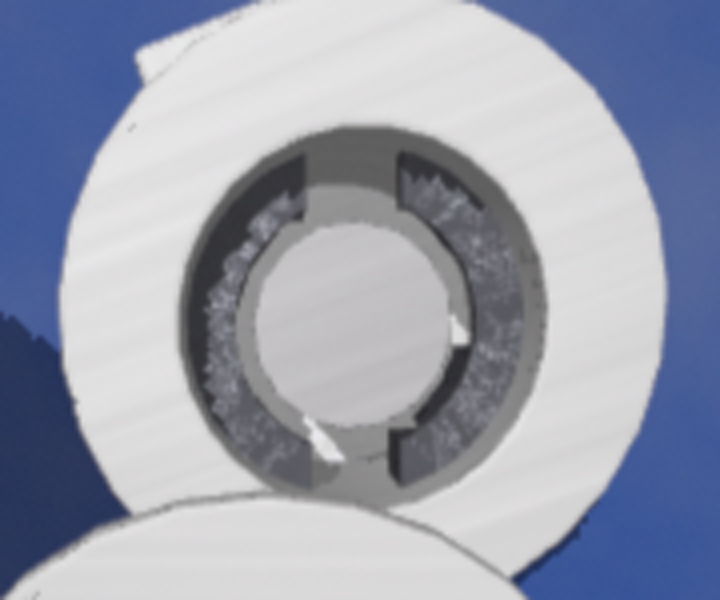

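The closer view shows the bore from (181..547, from 126), upper slot edges at (305,185) and (398,180), and lower ones at (313,460) and (391,455). Next I'll compute the slot angle and the move.

```bash
python3 - <<'E'
from h import *
import pickle
D,p,R=pickle.load(open("d3.pkl","rb"))
f=lambda u,v,z:toz(*D[1:],255+(u+.5)/4-.5,36+(v+.5)/4-.5,z)
a=(f(305,185,70)+f(398,180,70))/2; b=(f(313,460,70)+f(391,455,70))/2
print((a+b)/2,np.degrees(np.arctan2(*(b-a)[1::-1])),np.linalg.norm(f(313,460,70)-f(391,455,70)))
l=[np.degrees(np.arctan2(*(f(*y,70)-f(*x,70))[1::-1])) for x,y in(((305,155),(305,215)),((398,155),(398,208)),((313,440),(313,485)),((391,430),(391,485)))];print(l)
print(np.degrees(np.arctan2(-R[1,0],-R[0,0])), R.T@(np.array([500.1,351.4,p[2]])-p))
E
```

```text
[500.81215035 349.77035438  70.        ] -39.49924495249138 15.815578464162012
[np.float64(-40.305488481100845), np.float64(-38.918372337588835), np.float64(-40.18614944950463), np.float64(-39.02274787515189)]
-40.90233070232262 [ 7.58714266e+01  1.80749513e+01 -5.30373287e-02]
```

Emit:
apply_moves --jaw '[-1,-1,-1,-1,-1,-1,-1]' --pt "0.02 0.005 0" --pt "0.05 0.012 0" --pt "0.07 0.017 0" --pt "0.076 0.018 0" --pt "0.076 0.018 0" --pt "0.076 0.018 0" --pt "0.076 0.018 0" --spin '[0,-0.024,-0.024,-0.024,-0.024,-0.024,-0.024]'

```text
clock: 5.92
tcp_pos: [499.5, 350.4, 151.2]
orientation: [[-0.771, 0.637, 0.0], [0.637, 0.771, -0.0], [-0.0, -0.0, -1.0]]
force: [0.1, -1.0, -4.2]
grip_width: 15.0
finger_force: 60.5
```

Emit:
apply_moves --jaw '[-1,-1,-1,-1,-1]' --pt "0 0 0.006" --pt "0 0 0.012" --pt "0 0 0.018" --pt "0 0 0.022" --pt "0 0 0.022" --spin '[0,0,0,0,0]'

```text
clock: 6.55
tcp_pos: [498.6, 350.9, 128.7]
orientation: [[-0.771, 0.636, -0.001], [0.636, 0.771, -0.001], [0.0, -0.001, -1.0]]
force: [-0.6, -0.6, -4.5]
grip_width: 15.0
finger_force: 60.5
```

Emit:
apply_moves --jaw '[-1,-1,-1,-1,-1]' --pt "-0.001 0.001 0" --pt "-0.001 0.001 0.003" --pt "-0.001 0.001 0.006" --pt "-0.001 0.001 0.009" --pt "-0.001 0.001 0.009" --spin '[0,0,0,0,0]'

```text
clock: 7.18
tcp_pos: [500.0, 351.1, 119.9]
orientation: [[-0.771, 0.636, -0.001], [0.636, 0.771, -0.0], [0.0, -0.001, -1.0]]
force: [0.3, -0.9, -4.5]
grip_width: 15.3
finger_force: 60.5
```

Emit:
apply_moves --jaw '[-1,-1,-1,-1,-1]' --pt "0 0 0.002" --pt "0 0 0.004" --pt "0 0 0.006" --pt "0 0 0.008" --pt "0 0 0.008" --spin '[0,0,0,0,0]'

```text
clock: 7.8
tcp_pos: [500.4, 351.3, 112.8]
orientation: [[-0.771, 0.636, 0.001], [0.636, 0.771, 0.0], [-0.0, 0.001, -1.0]]
force: [-2.5, -1.7, 3.1]
grip_width: 15.4
finger_force: 61.4
```

Emit:
apply_moves --jaw '[-1,-1,-1,-1,-1]' --pt "0 0 0.002" --pt "0 0 0.004" --pt "0 0 0.006" --pt "0 0 0.0075" --pt "0 0 0.0075" --spin '[0,0,0,0,0]'

```text
clock: 8.43
tcp_pos: [500.4, 351.3, 105.7]
orientation: [[-0.771, 0.636, 0.001], [0.636, 0.771, 0.0], [-0.0, 0.001, -1.0]]
force: [-3.1, -2.0, 9.2]
grip_width: 14.9
finger_force: 62.4
```

Emit:
apply_moves --jaw '[-1,-1,-1,-1,-1]' --pt "0 0 0.0008" --pt "0 0 0.0008" --pt "0 0 0.0008" --pt "0 0 0.0008" --pt "0 0 0.0008" --spin '[0,0.06,0.12,0.18,0.18]'

```text
clock: 9.05
tcp_pos: [501.7, 352.4, 105.6]
orientation: [[-0.645, 0.765, 0.003], [0.765, 0.645, 0.002], [-0.0, 0.004, -1.0]]
force: [-1.8, -0.9, 8.0]
grip_width: 14.6
finger_force: 62.3
```

```bash
python3 - <<'E'
from h import *
s=arm.sense(); print(s["tcp_pos"],s["force"],s["torque"],s["joint_pos"]); R=np.array(s["orientation"]); print(np.degrees(np.arctan2(-R[1,0],-R[0,0])))
E
```

```text
[501.66531181 352.37026107 105.56118208] [-1.76620729 -0.91561991  7.98812614] [-0.05974989  0.3035434  -0.0690101 ] [ 5.43182273e-01  4.70676137e-01  1.58768520e+00  4.91451128e-04
  1.07916999e+00 -1.57478460e-01]
-49.86836338209475
```

Emit:
apply_moves --jaw '[-1,-1,-1,-1,-1,-1,-1,-1,-1,-1]' --pt "0 0 0.0005" --pt "0 0 0.0005" --pt "0 0 0.0005" --pt "0 0.0005 0.0005" --pt "0 0.0005 0.0005" --pt "0 0.0005 0.0005" --pt "-0.0005 0.001 0.0005" --pt "-0.0005 0.001 0.0005" --pt "-0.0005 0.001 0.0005" --pt "-0.0005 0.001 0.0005" --spin '[0.12,0.24,0.36,0.48,0.6,0.72,0.84,0.96,1.05,1.05]'

```text
clock: 10.3
tcp_pos: [504.8, 352.7, 105.6]
orientation: [[0.342, 0.94, 0.007], [0.94, -0.342, 0.003], [0.005, 0.006, -1.0]]
force: [1.5, -1.3, 8.3]
grip_width: 15.4
finger_force: 62.3
```

```bash
python3 - <<'E'
from h import *
s=arm.sense(); print(s["tcp_pos"],s["force"],s["torque"],s["joint_pos"]); R=np.array(s["orientation"]); print(R.round(3),np.degrees(np.arctan2(-R[1,0],-R[0,0])))
E
```

```text
[504.79030249 352.67167371 105.60793938] [ 1.54560423 -1.28099249  8.33076799] [-0.43879744 -0.32775834 -0.05395815] [ 5.42037931e-01  4.72433502e-01  1.58417691e+00 -1.50869047e-03
  1.07752319e+00  8.92227537e-01]
[[ 0.342  0.94   0.007]
 [ 0.94  -0.342  0.003]
 [ 0.005  0.006 -1.   ]] -110.02292507318201
```

Emit:
apply_moves --jaw '[-1,-1,-1,-1,-1]' --pt "0 0 0" --pt "0 0 0" --pt "0 0 0" --pt "0 0 0" --pt "0 0 0" --spin '[0.08,0.16,0.24,0.26,0.26]'

```text
clock: 10.92
tcp_pos: [504.9, 352.6, 105.6]
orientation: [[0.571, 0.821, 0.007], [0.821, -0.571, 0.002], [0.006, 0.005, -1.0]]
force: [1.4, -0.0, 9.4]
grip_width: 15.0
finger_force: 62.3
```

```bash
cat > s.py <<'E'
from h import *
s=arm.sense(); R=np.array(s["orientation"]); print(s["clock"],s["tcp_pos"],s["force"],s["torque"],np.degrees(np.arctan2(-R[1,0],-R[0,0])))
E
python3 s.py
```

```text
10.925 [504.92863029 352.59502773 105.64719879] [ 1.42051905 -0.04848641  9.35106505] [-0.43873684 -0.34190403  0.33105237] -124.83175233517433
```

Emit:
apply_moves --jaw '[-1,-1,-1]' --pt "0 0 0" --pt "0 0 0" --pt "0 0 0" --spin '[0.03,0.06,0.06]'

```text
clock: 11.3
tcp_pos: [504.9, 352.5, 105.7]
orientation: [[0.617, 0.787, 0.008], [0.787, -0.617, 0.002], [0.006, 0.005, -1.0]]
force: [1.7, -0.9, 9.1]
grip_width: 14.9
finger_force: 65.9
```

```bash
python3 s.py
```

```text
11.3 [504.89135779 352.54040282 105.65523885] [ 1.74958518 -0.91289483  9.12629143] [-0.4133201  -0.19323953  1.49973871] -128.0731398308392
```

Emit:
apply_moves --jaw '[-1,-1,-1,-1,-1]' --pt "0 0 0" --pt "0 0 -0.002" --pt "0 0 -0.004" --pt "0 0 -0.0055" --pt "0 0 -0.0055" --spin '[-0.02,-0.03,-0.03,-0.03,-0.03]'

```text
clock: 11.92
tcp_pos: [504.4, 352.4, 108.1]
orientation: [[0.595, 0.803, 0.005], [0.803, -0.595, 0.001], [0.004, 0.003, -1.0]]
force: [6.7, 1.3, -7.1]
grip_width: 14.8
finger_force: 60.2
```

```bash
python3 s.py
```

```text
11.925 [504.36677165 352.43801883 108.08232547] [ 6.68559402  1.2855752  -7.07369709] [ 0.25420086 -1.34072408  0.73134936] -126.53995066121237
```

Emit:
apply_moves --jaw '[-1,-1,-1,-1,-1,-1]' --pt "0 0 0.003" --pt "0 0 0.0055" --pt "0 0 0.0055" --pt "0 0 0.0055" --pt "0 0 0.0055" --pt "0 0 0.0055" --spin '[0,0,0.03,0.06,0.08,0.08]'

```text
clock: 12.68
tcp_pos: [504.9, 352.7, 107.3]
orientation: [[0.654, 0.756, 0.009], [0.756, -0.654, 0.002], [0.007, 0.005, -1.0]]
force: [2.3, -1.4, 18.1]
grip_width: 15.3
finger_force: 84.9
```

```bash
python3 s.py
```

```text
12.675 [504.90708297 352.6733636  107.31778541] [ 2.27787722 -1.42147848 18.09280494] [-0.60585538 -0.03124278  2.3105334 ] -130.8461069821176
```

Emit:
apply_moves --jaw '[-1,-1,-1,-1]' --pt "0 0 0" --pt "0 0 0" --pt "0 0 0" --pt "0 0 0" --spin '[-0.03,-0.06,-0.07,-0.07]'

```text
clock: 13.18
tcp_pos: [504.8, 352.7, 107.2]
orientation: [[0.603, 0.798, 0.008], [0.798, -0.603, 0.003], [0.007, 0.005, -1.0]]
force: [1.0, -1.8, 18.1]
grip_width: 15.1
finger_force: 64.2
```

```bash
python3 s.py
```

```text
13.175 [504.79861411 352.7343845  107.20555397] [ 1.00055462 -1.8214065  18.116951  ] [-0.59581262 -0.1046056   0.88255035] -127.06964911877577
```

Emit:
apply_moves --jaw '[-1,-1,-1,-1]' --pt "0 0 0" --pt "0 0 0" --pt "0 0 0" --pt "0 0 0" --spin '[-0.02,-0.035,-0.035,-0.035]'

```text
clock: 13.68
tcp_pos: [504.7, 352.8, 106.8]
orientation: [[0.576, 0.817, 0.007], [0.817, -0.576, 0.003], [0.007, 0.004, -1.0]]
force: [1.2, -1.2, 16.0]
grip_width: 14.8
finger_force: 63.1
```

```bash
python3 s.py
```

```text
13.675 [504.66592285 352.80738102 106.78576081] [ 1.22171673 -1.19622596 16.0336864 ] [-0.54898793 -0.1954964   0.22054764] -125.17954676948779
```

Emit:
apply_moves --jaw '[-1,-1,-1]' --pt "0 0 -0.001" --pt "0 0 -0.002" --pt "0 0 -0.002" --spin '[0,0,0]'

```text
clock: 14.05
tcp_pos: [504.5, 352.7, 107.1]
orientation: [[0.576, 0.817, 0.006], [0.817, -0.576, 0.003], [0.006, 0.004, -1.0]]
force: [3.3, 0.4, 7.5]
grip_width: 15.1
finger_force: 62.0
```

```bash
python3 s.py
```

```text
14.05 [504.49664152 352.67214193 107.12486437] [3.3379     0.42017026 7.49673808] [-0.18359009 -0.87134077  0.23117302] -125.17711342851253
```

Emit:
apply_moves --jaw '[-1,-0.6,-0.4,-0.2,-0.2,-0.2]' --pt "0 0 -0.0015" --pt "0 0 -0.0015" --pt "0 0 -0.0015" --pt "0 0 -0.0015" --pt "0 0 -0.0015" --pt "0 0 -0.0015" --spin '[0,0,0,0,0,0]'

```text
clock: 14.8
tcp_pos: [501.0, 351.4, 106.7]
orientation: [[0.576, 0.817, -0.001], [0.817, -0.576, -0.0], [-0.001, -0.001, -1.0]]
force: [1.2, -0.2, -0.6]
grip_width: 34.3
finger_force: 0.0
```

```bash
python3 s.py
```

```text
14.8 [500.97673623 351.40043229 106.70809513] [ 1.17148396 -0.17930565 -0.56098638] [ 0.00664472 -0.00386355 -0.01059681] -125.18004710054622
```

Emit:
apply_moves --jaw '[-0.2,0,0,0,0,0]' --pt "0 0 -0.03" --pt "0 0 -0.07" --pt "0 0 -0.11" --pt "0 0 -0.11" --pt "0 0 -0.11" --pt "0 0 -0.11" --spin '[0,0,0,0,0,0]'

```text
clock: 15.55
tcp_pos: [500.4, 350.9, 215.3]
orientation: [[0.576, 0.817, -0.003], [0.817, -0.576, -0.002], [-0.003, -0.001, -1.0]]
force: [0.5, -0.2, -0.0]
grip_width: 42.8
finger_force: 0.0
```

```bash
python3 - <<'E'
from h import *
import pickle
D=cam("wrist"); s=arm.sense(); p=np.array(s["tcp_pos"]);R=np.array(s["orientation"]); pickle.dump((D,p,R),open("d4.pkl","wb"))
print(s["clock"],p)
u,v=proj(*D[1:],(501,350.5,140)); print(u,v)
x0,y0=int(u)-100,int(v)-75; print(x0,y0)
c=D[0][y0:y0+150,x0:x0+200]; save("w4c",cv2.resize(c,None,fx=4,fy=4,interpolation=cv2.INTER_CUBIC))
for z in (55,59,64):
  for (dx) in(55,-55): print(z,(proj(*D[1:],np.r_[501,350.5,z+44]+R@[dx,0,0])-[x0,y0])*4,(proj(*D[1:],np.r_[501,350.5,z+44]+R@[0,dx,0])-[x0,y0])*4)
E
```

```text
15.6 [500.46445502 350.93939758 215.26667581]
323.45091372535796 209.30344567407914
223 134
55 [401.43527353  16.58412698] [626.51291922 247.50788296]
55 [400.28909422 452.72462449] [175.09689329 247.23193982]
59 [401.53218117  17.89122987] [629.84505487 252.0626899 ]
59 [400.35959387 459.81578656] [171.9282561  251.78374952]
64 [401.65756887  19.58247527] [634.14764317 257.94404083]
64 [400.450461   468.95559783] [167.83675508 257.6612713 ]
```

View pics/w4c.png

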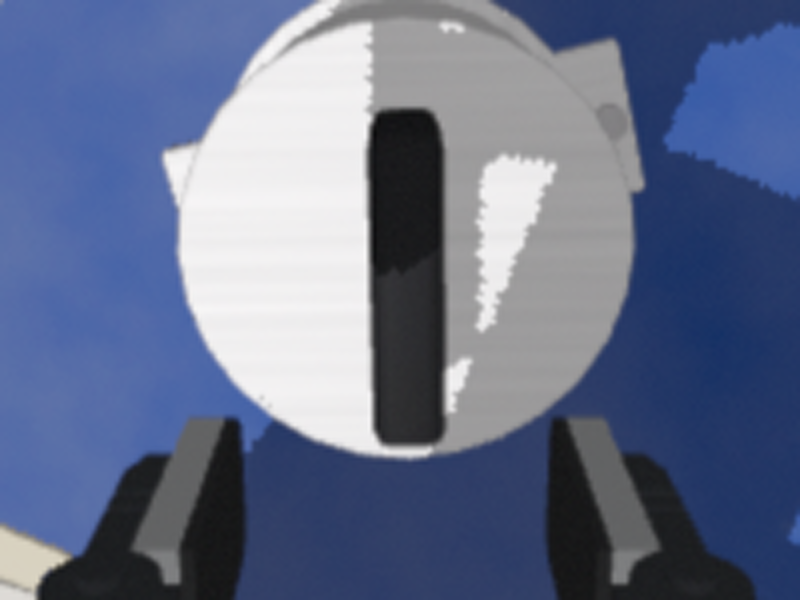

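The released lid shows its flange from crop x=178 to 634, which suits an underside height of about 56–59 mm. The bar is in line with the tool. I'll touch the bar top with shut fingers to measure the height properly.

Emit:
apply_moves --jaw '[-0.5,-1,-1,-1,-1,-1,-1,-1]' --pt "0 0 0" --pt "0 0 0" --pt "0 0 0.02" --pt "0 0 0.05" --pt "0 0 0.068" --pt "0 0 0.071" --pt "0 0 0.071" --pt "0 0 0.071" --spin '[0,0,0,0,0,0,0,0]'

```text
clock: 16.6
tcp_pos: [502.2, 352.0, 147.1]
orientation: [[0.576, 0.817, 0.002], [0.817, -0.576, 0.001], [0.002, 0.001, -1.0]]
force: [-0.4, -0.7, 0.0]
grip_width: -0.2
finger_force: 0.0
```

Emit:
apply_moves --jaw '[-1,-1,-1,-1]' --pt "0 0 0.001" --pt "0 0 0.002" --pt "0 0 0.002" --pt "0 0 0.002" --spin '[0,0,0,0]'

```text
clock: 17.1
tcp_pos: [501.4, 351.5, 144.0]
orientation: [[0.576, 0.817, -0.0], [0.817, -0.576, 0.0], [-0.0, -0.0, -1.0]]
force: [0.1, 0.5, -0.3]
grip_width: -0.0
finger_force: 0.0
```

Emit:
apply_moves --jaw '[-1,-1,-1,-1]' --pt "0 0 0.001" --pt "0 0 0.002" --pt "0 0 0.002" --pt "0 0 0.002" --spin '[0,0,0,0]'

```text
clock: 17.6
tcp_pos: [501.4, 351.5, 142.0]
orientation: [[0.576, 0.817, -0.0], [0.817, -0.576, -0.0], [-0.0, -0.0, -1.0]]
force: [0.3, 0.0, 0.8]
grip_width: -0.2
finger_force: 0.0
```

Emit:
apply_moves --jaw '[-1,-1,-1]' --pt "0 0 0.001" --pt "0 0 0.0015" --pt "0 0 0.0015" --spin '[0,0,0]'

```text
clock: 17.98
tcp_pos: [501.6, 351.6, 141.0]
orientation: [[0.576, 0.817, 0.001], [0.817, -0.576, 0.0], [0.001, 0.0, -1.0]]
force: [-1.0, -0.2, 4.7]
grip_width: 0.1
finger_force: 2.2
```

Emit:
apply_moves --jaw '[-1,-1,-1]' --pt "0 0 0.001" --pt "0 0 0.0015" --pt "0 0 0.0015" --spin '[0,0,0]'

```text
clock: 18.35
tcp_pos: [501.7, 351.7, 139.8]
orientation: [[0.576, 0.817, 0.001], [0.817, -0.576, 0.001], [0.001, 0.0, -1.0]]
force: [-0.9, -0.6, 7.3]
grip_width: -0.4
finger_force: 3.1
```

Emit:
apply_moves --jaw '[-1,-1,-1,-1,-1,-1,-1,-1]' --pt "0 0 -0.005" --pt "0 0 -0.03" --pt "0 0 -0.07" --pt "0 0 -0.1" --pt "0 0 -0.1" --pt "0 0 -0.1" --pt "0 0 -0.1" --pt "0 0 -0.1" --spin '[0,0,0,0,0,0,0,0]'

```text
clock: 19.35
tcp_pos: [500.9, 351.2, 237.6]
orientation: [[0.576, 0.817, -0.002], [0.817, -0.576, -0.001], [-0.002, -0.001, -1.0]]
force: [-0.3, 0.1, 1.1]
grip_width: -0.0
finger_force: 0.0
```

```bash
python3 - <<'E'
from h import *
D=cam("wrist"); save("w5",D[0]); s=arm.sense(); print(s["clock"],s["tcp_pos"],s["force"])
E
```

```text
19.4 [501.00199239 351.235747   237.88067208] [-0.08269239 -0.40442802 -1.00508919]
```

View pics/w5.png

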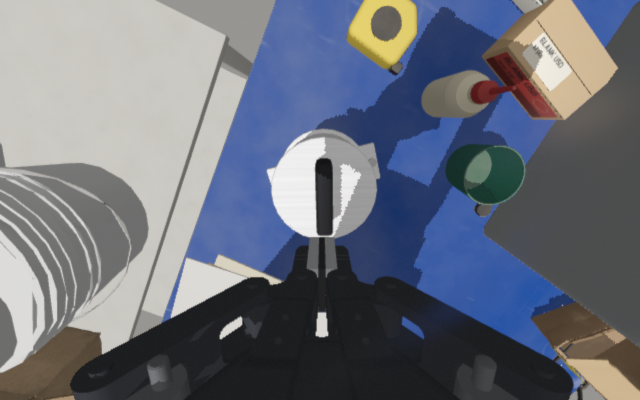

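The lid sits centred at (324,187) with the bar in line, the gripper is clear of it, and the bottle, cup and tape measure are standing undisturbed. I'm handing the job in.

```bash
python3 -c "
from station import arm
print(arm.hand_in())"
```

```text
the job is handed in; nothing more can be done
None
```

The swarf pot is closed and handed in: the lid was pushed down, turned clockwise to the stop and released, and a touch on its bar puts the underside at about 59 mm, the locked height; the bottle, cup and tape measure look undisturbed, and the padlock, out of the last picture, was never approached.

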